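# Sift the glass pebbles out of the walnuts

## Robot

A 6-joint arm with a two-finger parallel gripper is mounted at the origin on the work surface. World frame = base frame: x ahead of the robot, y to its left, z up, the work surface at z = 0. Lengths are in mm, angles in rad, forces in N, time in s.
With the tool pointing down it reaches from about 350 to 775 mm from the base axis. Payload 7.3 kg.
Tool frame: the origin (TCP) lies at the centre of the arm's flange, where the gripper is bolted on; the fingertips stand 178 mm ahead of it and the grasp point (between the pads) lies 159 mm ahead of it; z points along the fingers, y is the direction in which the jaws open and shut (so a half turn about z gives the same grasp; the last joint's range is limited). The gripper opens to 92 mm and grips with 3 to 60 N. Pads are 19 mm wide; open, the fingers measure 130 mm over their backs; the gripper's body (75 mm by 190 mm) begins 47 mm behind the grasp point.
Start: joints at [-1.281, 0.342, 1.524, -0, 1.275, -0.146], TCP at [221.64, -475.924, 404.741] pointing down, gripper open.
Joint ranges: [-2.53, 2.53], [-0.77, 2.02], [0.04, 2.7], [-1, 4.14], [0.28, 2.66], [-3.11, 3.11]. Speed limits (rad/s): [2.57, 2.57, 3.14, 3.14, 3.14, 3.14].

## Interface

Orientations are given as [roll, pitch, yaw] about the fixed x, y, z axes, in that order (R = Rz(yaw) Ry(pitch) Rx(roll)).
In Python, from plant import status, viewer, ticket gives the robot as it stands.
- The arm moves only by the tool play_rows, never from a script. Its argument "commands" is a list of rows, each an object with "offset": the shift along the tool's x, y, z in m, a list of three; "twist": the turn about the tool's z in degrees. A call has 1 to 5 rows; each row shifts and turns the commanded pose from where the row before left it, along the tool's axes as they then stand; what a row does not reach is not made up. A row lasts 1/10 s, in which the tool goes at most 50 mm and 8.59 degrees, less where a joint would pass 70% of its speed; a pose out of reach is approached as far as the arm can. A call with a gripper value outside its range is refused whole. "jaw" is the closure in counts, from 0 (fully open) to 255 (shut), set as the call begins (left out, the last holds). The fingers move at their own pace and stop on an object; the grip force is fixed at half the most. Time passes only in rows, so rows that do not move let the fingers close. It gives the time, the measured TCP pose, the force and the opening at its end, in the units of the state.
- status.get_obs(): the state, without advancing time (a new reading comes with each control period).
- viewer.capture(name): name is "scene" or "top" or "wrist"; returns the picture (480x640x3 uint8, red, green, blue); there is no depth.
- viewer.camera_params(name): a dict with "fov_y" (degrees; the focal length in pixels is half the picture's height over the tangent of half this angle, whatever the lens; pixels are square), "cx", "cy" (the principal point, pixels), "D" ([k1, k2, p1, p2, k3] as OpenCV has them; the pictures are not rectified), "rvec" (rotation vector, rad) and "tvec" (3), from world to camera coordinates, as OpenCV has them; the wrist camera has in their place "T_tool_cam" (4x4, takes a point from camera to tool coordinates, whose origin is the TCP and whose axes are the flange's). Camera axes: x right, y down, z forward; pixel columns grow to the right and rows downward; lengths in mm; the calibration is good to about 2 mm. A picture is of the moment at which its call begins: read the wrist's pose just before it. camera_params takes no time and is no camera call.
- ticket.close_job(): hands the job in, once; it reports no verdict.
The state is a dict: "time": time; "joint_positions": joint angles; "dq": joint speeds; "tau": joint torques, N m; "tool_pos": TCP position; "tcp_rot": TCP orientation; "contact_force": force on the tool from outside, world axes, zero at the start; "moment": the same for the moment, N m; "grip_width": finger opening in mm.
Only numpy, scipy, OpenCV 4.12 (cv2) and the standard library are available. Lean on these libraries where they do the work, as an engineer would, in place of code of your own. Each camera call takes 0.05 s, during which the arm holds its last target.

## Task

The blue glass vase pebbles have got in among the walnuts: lift the sieve by its bar handle, hold it level just above the round bamboo bowl and shake it from side to side, across its handle, until both pebbles have dropped through into that bowl while the walnuts stay in the sieve. Then set the sieve, walnuts still in it, gently back upright in the middle of its cork mat and let go; the pebbles stay in the bamboo bowl.

Things in the scene. Friction and masses are not known exactly. Their poses are not given: they have to be found in the camera images.
- sieve_grip (a point): Clear acrylic sieve tray, 150 (x) by 116 (y) mm, 42 mm high, 0.35 kg, with a dark wooden bar handle over its middle. The point is the bar's centre, where to grip, 110 mm above the underside. x along the bar, y across it (to grip and shake), z up. Bar 162 long, 12 wide (y), 16 mm high, open beneath and beside. Floor at 14 mm: solid strip 36 mm wide under the bar, a 28 mm open slot along each side.
- mat: Round cork mat, 220 mm across, 5 mm thick, fixed; origin at the centre of its underside. The sieve stands centred on it at the start.
- bowl: Round tan bamboo bowl, 220 mm across the rim, 70 mm high, wall 6 mm, 0.35 kg, standing loose on the sideboard; the origin is the centre of its underside, z up. (The blue ceramic bowl of much the same size is not the one.)
- pebble_a_center (a point): Flat-bottomed blue glass pebble, 20 mm across, 11 mm high, 10 g, lying loose on the sieve's solid middle strip; the point is its centre. Slippery: it stays put while the sieve is carried smoothly (under about 1.5 m/s2) and slides off the strip into a slot when the sieve is shaken briskly (over about 3 m/s2).
- pebble_b_center (a point): Flat-bottomed blue glass pebble, 20 mm across, 11 mm high, 10 g, lying loose on the sieve's solid middle strip; the point is its centre. Slippery: it stays put while the sieve is carried smoothly (under about 1.5 m/s2) and slides off the strip into a slot when the sieve is shaken briskly (over about 3 m/s2).
- walnut_a_center (a point): Brown walnut in its shell, round, 42 mm across, 15 g, resting loose over a slot of the sieve, too big to go through; the point is its centre.
- walnut_b_center (a point): Brown walnut in its shell, round, 42 mm across, 15 g, resting loose over a slot of the sieve, too big to go through; the point is its centre.
Things that resemble listed ones, but are neither listed nor needed, are in the scene too. What is shaped like the part that bears sieve_grip but purple is not meant.

How it is judged:
By the outcome, as a careful person would: the job done as asked, in the order asked, and still so for the second after the job is handed in, with the robot touching nothing.
It also fails if it takes over 64 s, if anything falls off the work surface, if the arm or the gripper's body presses on something with over 40 N, if the wrist force passes 120 N, or if a joint passes its speed limit or range.

## Working session

There is one attempt and no reset: what is moved stays moved. The work goes in short steps, Python scripts to look and compute and a tool call to move; the robot and the scene stay as the last step left them, time stands still between calls to the robot, and variables do not carry over. Pictures are saved under pics/ and viewed, and the job is handed in when it is done.

Besides the shell and the picture viewer there is one more tool, called after "Emit:" as name(argument=value, ...), one argument or row to a line, values as JSON. play_rows: Moves the arm, as the interface text tells. Its arguments: {"type":"object","properties":{"commands":{"type":"array"},"jaw":{"type":"number"}},"required":["commands"]}

```bash
mkdir -p pics
python3 - <<'E'
from plant import status, viewer
import cv2
o=status.get_obs(); print({k:o[k] for k in ('time','tool_pos','tcp_rot','grip_width','contact_force')})
for n in ("scene","top","wrist"):
    im=viewer.capture(n); cv2.imwrite(f"pics/{n}0.png",im[:,:,::-1]); print(n,viewer.camera_params(n))
E
```

```text
{'time': 0.0, 'tool_pos': array([ 221.59678308, -475.80304573,  404.062678  ]), 'tcp_rot': array([-3.14011830e+00, -2.14860039e-04,  4.35793227e-01]), 'grip_width': 91.78160898319028, 'contact_force': array([-0.490778  ,  0.8450066 ,  0.55808265])}
scene {'fov_y': 52.649540930386486, 'cx': 328.2028626501402, 'cy': 241.0456032618359, 'D': array([-0.11721706,  0.        ,  0.        ,  0.        ,  0.        ]), 'rvec': array([ 0.85976331,  2.62303849, -1.00337685]), 'tvec': array([ 353.37410402, -145.7037893 , 1125.62251086])}
top {'fov_y': 48.299927571207185, 'cx': 320.2993662953634, 'cy': 249.13317668112893, 'D': array([0.05289557, 0.        , 0.        , 0.        , 0.        ]), 'rvec': array([ 2.18058616, -2.13732061,  0.10486546]), 'tvec': array([  21.02217069,  471.97180184, 1060.73492362])}
wrist {'fov_y': 58.56812027505222, 'cx': 320.0558533827478, 'cy': 234.65451819881102, 'D': array([-0.08749033,  0.        ,  0.        ,  0.        ,  0.        ]), 'T_tool_cam': array([[-1.05687505e-03, -9.58476658e-01, -2.85169035e-01,
         7.63969679e+01],
       [ 9.99999378e-01, -9.11206034e-04, -6.43494386e-04,
         1.95427378e-01],
       [ 3.56926604e-04, -2.85169537e-01,  9.58477025e-01,
         1.96846470e+01],
       [ 0.00000000e+00,  0.00000000e+00,  0.00000000e+00,
         1.00000000e+00]])}
```

View pics/scene0.png

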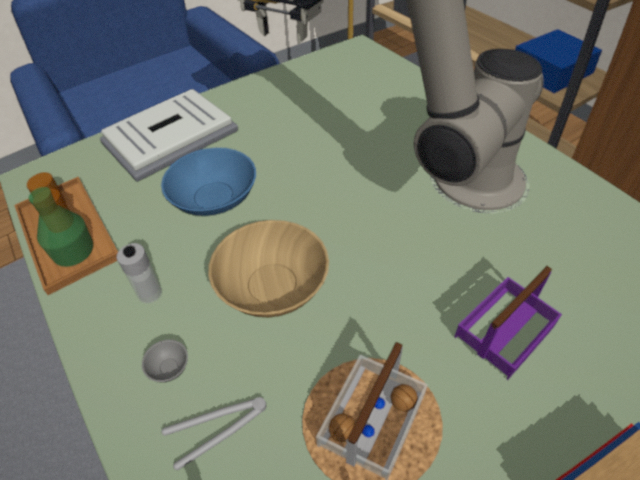

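View pics/top0.png

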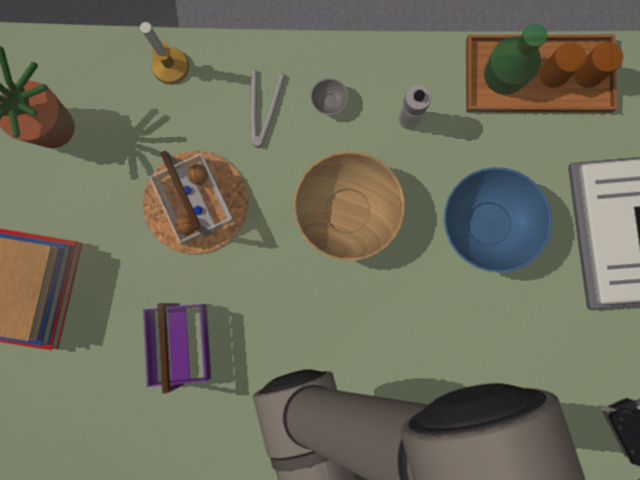

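View pics/wrist0.png

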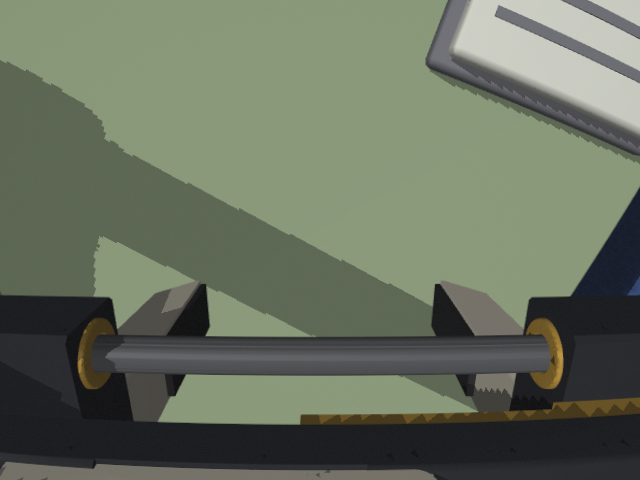

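Scene shows the clear sieve on the cork mat (bar about (398,348)-(352,460)), the bamboo bowl at (268,270) and the purple decoy at (508,325). In the top view, the bar runs (168,155)-(197,238), with the bowl at (350,207).

```bash
cat > h.py <<'E'
import numpy as np, cv2
from plant import status, viewer
from scipy.spatial.transform import Rotation as Rn
def cam(n,obs=None):
    p=viewer.camera_params(n); f=240/np.tan(np.radians(p['fov_y'])/2)
    K=np.array([[f,0,p['cx']],[0,f,p['cy']],[0,0,1]])
    if 'rvec' in p:
        R=cv2.Rodrigues(p['rvec'])[0]; return K,p['D'],R.T,-R.T@p['tvec']
    T=np.eye(4);T[:3,:3]=Rn.from_euler('xyz',obs['tcp_rot']).as_matrix();T[:3,3]=obs['tool_pos']
    T=T@p['T_tool_cam']; return K,p['D'],T[:3,:3],T[:3,3]
def ray(c,px):
    K,D,R,o=c; u=cv2.undistortPoints(np.array(px,float).reshape(-1,1,2),K,D).reshape(-1,2)
    d=np.c_[u,np.ones(len(u))]@R.T; return o,d/np.linalg.norm(d,axis=1)[:,None]
def plane(c,px,z):
    o,d=ray(c,px); return o+d*((z-o[2])/d[:,2])[:,None]
def tri(c1,p1,c2,p2):
    o1,d1=ray(c1,[p1]);o2,d2=ray(c2,[p2]);d1=d1[0];d2=d2[0]
    s=np.linalg.lstsq(np.c_[d1,-d2],o2-o1,rcond=None)[0]
    a=o1+s[0]*d1;b=o2+s[1]*d2; return (a+b)/2,np.linalg.norm(a-b)
def proj(c,P):
    K,D,R,o=c; return cv2.projectPoints(np.array(P,float).reshape(-1,1,3),cv2.Rodrigues(R.T)[0],-R.T@o,K,D)[0].reshape(-1,2)
E
python3 - <<'E'
import cv2
t=cv2.imread('pics/top0.png');s=cv2.imread('pics/scene0.png')
cv2.imwrite('pics/tz.png',cv2.resize(t[140:265,130:260],None,fx=5,fy=4.8*5/5,interpolation=cv2.INTER_CUBIC))
cv2.imwrite('pics/sz.png',cv2.resize(s[335:480,295:450],None,fx=4,fy=4,interpolation=cv2.INTER_CUBIC))
E
```

```text
(no output)
```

View pics/tz.png

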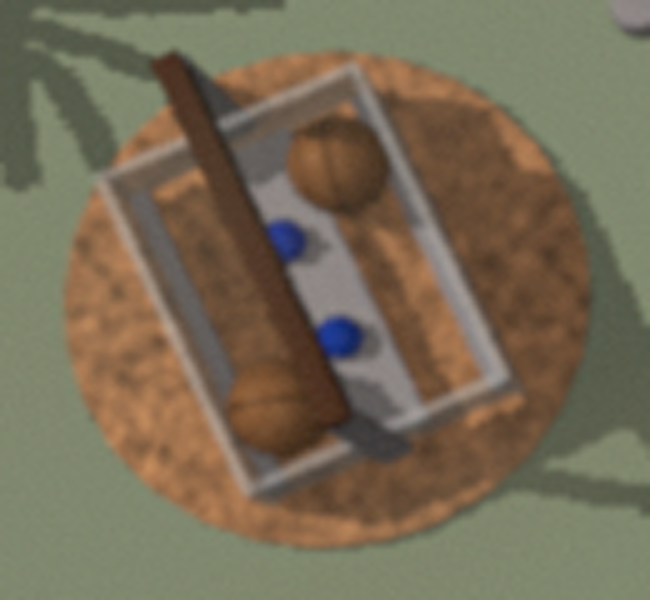

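View pics/sz.png

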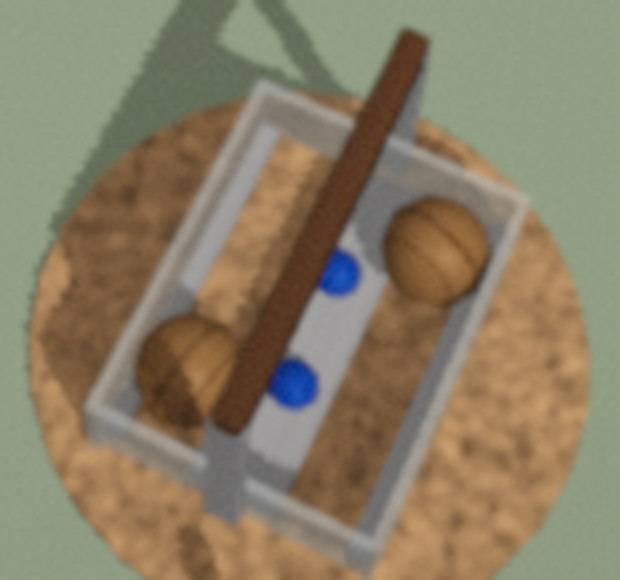

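```bash
cat > m.py <<'E'
from h import *
ct,cs=cam('top'),cam('scene')
t=lambda x,y:(130+(x+.5)/5-.5,140+(y+.5)/4.8-.5)
s=lambda x,y:(295+(x+.5)/4-.5,335+(y+.5)/4-.5)
np.set_printoptions(precision=1,suppress=True)
rt=plane(ct,[t(103,178),t(352,68),t(508,380),t(255,492)],47)
rs=plane(cs,[s(93,408),s(265,87),s(523,203),s(375,548)],47)
for r in(rt,rs): print('rim',r[:,:2].tolist(),r.mean(0))
bt=plane(ct,[t(168,60),t(335,415)],120); bs=plane(cs,[s(413,38),s(230,422)],120)
for b in(bt,bs): print('bar',b.tolist(),b.mean(0),np.degrees(np.arctan2(*(b[0]-b[1])[1::-1])),np.linalg.norm(b[0]-b[1]))
# mat + bowl
for n,c in(('top',ct),('scene',cs)):
    im=cv2.imread(f'pics/{n}0.png');hsv=cv2.cvtColor(im,cv2.COLOR_BGR2HSV)
    m=cv2.inRange(hsv,(8,70,60),(25,255,255))
    m=cv2.morphologyEx(m,cv2.MORPH_OPEN,np.ones((3,3)))
    cn=[k for k in cv2.findContours(m,0,1)[0] if cv2.contourArea(k)>2500]
    for k in cn:
        h=cv2.convexHull(k).reshape(-1,2).astype(float)
        ctr=h.mean(0)
        for z in(5,70):
            q=plane(c,h,z)[:,:2]; A=np.c_[2*q,np.ones(len(q))]; w=np.linalg.lstsq(A,(q**2).sum(1),rcond=None)[0]
            rr=np.sqrt(w[2]+w[0]**2+w[1]**2); print(n,ctr,z,'c',w[:2],'r',rr,'res',np.std(np.linalg.norm(q-w[:2],axis=1)))
E
python3 m.py
```

```text
rim [[609.3908502115028, 376.0775108446833], [658.8740353540837, 278.0570853306599], [526.8905701273616, 209.9916333491635], [477.83863087689247, 308.8227853768447]] [568.2 293.2  47. ]
rim [[655.8905989237503, 278.44729921229776], [524.7521945877915, 212.74990603565567], [475.99071009179715, 312.36803783125384], [605.8786816139534, 377.7514207439253]] [565.6 295.3  47. ]
bar [[639.4491822684479, 329.2551560692325, 120.0], [499.86730520158557, 260.39428106917865, 120.0]] [569.7 294.8 120. ] 26.25881878284067 155.64356880797132
bar [[495.01610582819995, 258.59700824604033, 120.0], [635.5279188014476, 330.72299255128473, 120.0]] [565.3 294.7 120. ] -152.82816032639488 157.94216408872364
top [ 25.8 289.7] 5 c [382.8 661.7] r 101.07211616423167 res 12.951579876951621
top [ 25.8 289.7] 70 c [381.  623.5] r 95.10629869709948 res 12.187108285881845
top [346.  204.7] 5 c [567.5 -26.6] r 116.1970625849301 res 0.26859741323029285
top [346.  204.7] 70 c [554.8 -24.1] r 109.3384897964445 res 0.2527433557484806
top [195.6 209.6] 5 c [568.6 294.4] r 109.87857917512817 res 0.33620870192328534
top [
[... 361 characters left out ...]
0.44887101407868 res 2.372461390015461
scene [324.3 417.4] 5 c [572.4 285.7] r 101.0000882838132 res 2.7924811444998316
scene [324.3 417.4] 70 c [590.4 303.7] r 92.20394915614636 res 2.549282815905767
scene [268.5 265.6] 5 c [530.6 -73.2] r 120.45877418265374 res 1.5794109247216446
scene [268.5 265.6] 70 c [552.2 -23.9] r 109.96797011638304 res 1.4418593792867447
scene [ 54.9 230.6] 5 c [ 843.5 -459.4] r 184.35213445101758 res 35.58890176158454
scene [ 54.9 230.6] 70 c [ 837.8 -376.5] r 168.2968314243323 res 32.489449705492994
scene [589.  118.6] 5 c [-1082.1   443.1] r 869.0609879056533 res 64.44264747804182
scene [589.  118.6] 70 c [-920.1  447.4] r 793.3741099009472 res 58.830310869445604
```

Bar centre is about (567, 294.5) at 27°, the mat centre about (568.6, 294.4) and the bowl centre about (553.5, -24). I'll move over the sieve high up.

Emit:
play_rows(
  commands=[
    {"offset": [0.01,-0.008,0],"twist": -2},
    {"offset": [0.02,-0.016,0],"twist": 0},
    {"offset": [0.03,-0.024,0],"twist": 0},
    {"offset": [0.03,-0.024,0],"twist": 0},
    {"offset": [0.03,-0.024,0],"twist": 0},
  ],
  jaw=0,
)

```text
time: 0.65
tool_pos: [285.8, -334.0, 404.6]
tcp_rot: [-3.141, -0.0, 0.472]
contact_force: [0.3, 1.0, 0.1]
grip_width: 91.7
```

Emit:
play_rows(
  commands=[
    {"offset": [0.03,-0.024,0],"twist": 0},
    {"offset": [0.03,-0.024,0],"twist": 0},
    {"offset": [0.03,-0.024,0],"twist": 0},
    {"offset": [0.03,-0.024,0],"twist": 0},
    {"offset": [0.03,-0.024,0],"twist": 0},
  ],
)

```text
time: 1.15
tool_pos: [364.7, -158.9, 404.8]
tcp_rot: [3.142, -0.0, 0.472]
contact_force: [0.3, -0.3, 0.3]
grip_width: 91.8
```

Emit:
play_rows(
  commands=[
    {"offset": [0.03,-0.024,0],"twist": 0},
    {"offset": [0.03,-0.024,0],"twist": 0},
    {"offset": [0.03,-0.024,0],"twist": 0},
    {"offset": [0.03,-0.024,0],"twist": 0},
    {"offset": [0.03,-0.024,0],"twist": 0},
  ],
)

```text
time: 1.65
tool_pos: [443.7, 16.1, 404.8]
tcp_rot: [3.142, -0.0, 0.473]
contact_force: [0.8, -1.0, -0.4]
grip_width: 92.0
```

Emit:
play_rows(
  commands=[
    {"offset": [0.03,-0.024,0],"twist": 0},
    {"offset": [0.03,-0.024,0],"twist": 0},
    {"offset": [0.03,-0.024,0],"twist": 0},
    {"offset": [0.03,-0.024,0],"twist": 0},
    {"offset": [0.03,-0.024,0],"twist": 0},
  ],
)

```text
time: 2.15
tool_pos: [522.9, 191.0, 404.6]
tcp_rot: [-3.141, 0.0, 0.473]
contact_force: [0.6, -0.3, -0.3]
grip_width: 91.6
```

Emit:
play_rows(
  commands=[
    {"offset": [0.028,-0.023,0],"twist": 0},
    {"offset": [0.028,-0.023,0],"twist": 0},
    {"offset": [0.018,-0.015,0],"twist": 0},
    {"offset": [0.012,-0.011,0],"twist": 0},
    {"offset": [0,0,0],"twist": 0},
  ],
)

```text
time: 2.65
tool_pos: [566.7, 294.2, 403.9]
tcp_rot: [-3.141, 0.001, 0.475]
contact_force: [0.2, -0.7, 0.1]
grip_width: 91.8
```

Run:
```python
from h import *
o=status.get_obs(); im=viewer.capture('wrist'); cv2.imwrite("pics/wrist1.png",im[:,:,::-1]); print(o['time'],o['tool_pos'],o['tcp_rot'])
np.save('w1.npy',np.r_[o['tool_pos'],o['tcp_rot']])
c=cam('wrist',o); a=np.radians(27);u=np.array([np.cos(a),np.sin(a),0])*81
C=np.array([567.3,294.5,123]);print(proj(c,[C-u,C,C+u]))
```

```text
2.65 [566.66122726 294.18293097 403.86613045] [-3.14097955e+00  8.95396918e-04  4.74541441e-01]
[[320.06147745 343.45297158]
 [320.34842862 231.21630832]
 [320.68310874  98.56178098]]
```

View pics/wrist1.png

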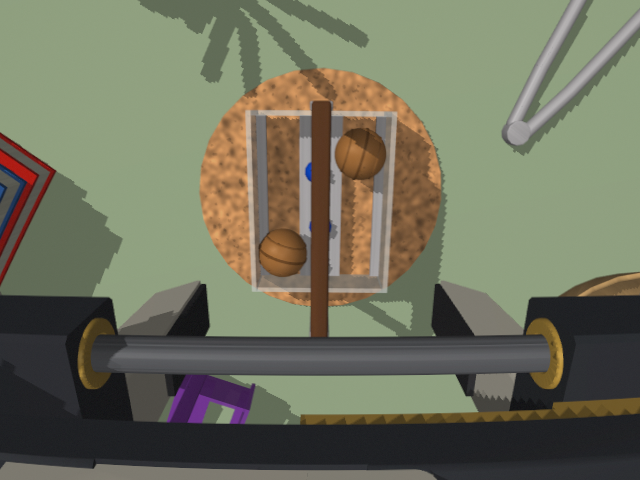

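Wrist view shows the bar running vertically at column ~320, from row 101 down, which matches the prediction. I'll descend and grip.

Emit:
play_rows(
  commands=[
    {"offset": [0.001,0,0.02],"twist": 0},
    {"offset": [0,0,0.03],"twist": 0},
    {"offset": [0,0,0.03],"twist": 0},
    {"offset": [0,0,0.03],"twist": 0},
    {"offset": [0,0,0.02],"twist": 0},
  ],
)

```text
time: 3.2
tool_pos: [567.1, 291.2, 272.7]
tcp_rot: [-3.142, 0.003, 0.471]
contact_force: [-0.7, 0.3, -0.5]
grip_width: 91.9
```

Emit:
play_rows(
  commands=[
    {"offset": [0,0,0],"twist": 0},
    {"offset": [0,0,0],"twist": 0},
  ],
)

```text
time: 3.4
tool_pos: [568.1, 291.9, 275.4]
tcp_rot: [3.141, -0.0, 0.47]
contact_force: [0.4, -0.5, 0.7]
grip_width: 92.0
```

Emit:
play_rows(
  commands=[
    {"offset": [0,0,0],"twist": 0},
    {"offset": [0,0,0],"twist": 0},
    {"offset": [0,0,0],"twist": 0},
    {"offset": [0,0,0],"twist": 0},
    {"offset": [0,0,0],"twist": 0},
  ],
  jaw=120,
)

```text
time: 3.9
tool_pos: [568.1, 292.5, 274.9]
tcp_rot: [3.141, -0.0, 0.471]
contact_force: [-0.2, 0.6, 0.7]
grip_width: 55.9
```

Emit:
play_rows(
  commands=[
    {"offset": [0,-0.0015,0],"twist": 0},
    {"offset": [0,0,0],"twist": 0},
    {"offset": [0,0,0],"twist": 0},
    {"offset": [0,0,0],"twist": 0},
    {"offset": [0,0,0],"twist": 0},
  ],
  jaw=205,
)

```text
time: 4.4
tool_pos: [567.5, 293.7, 274.6]
tcp_rot: [3.142, 0.0, 0.471]
contact_force: [0.2, -0.3, -0.5]
grip_width: 19.2
```

Run:
```python
from h import *
o=status.get_obs(); print(o['time'],o['tool_pos'],o['tcp_rot'],o['grip_width'],o['contact_force'])
for n in('wrist','scene'): cv2.imwrite(f"pics/{n}2.png",viewer.capture(n)[:,:,::-1])
```

```text
4.4 [567.46206834 293.74094438 274.63862728] [3.14151540e+00 1.10868261e-04 4.70729472e-01] 19.192676844002968 [ 0.16841551 -0.25844605 -0.46414253]
```

View pics/wrist2.png

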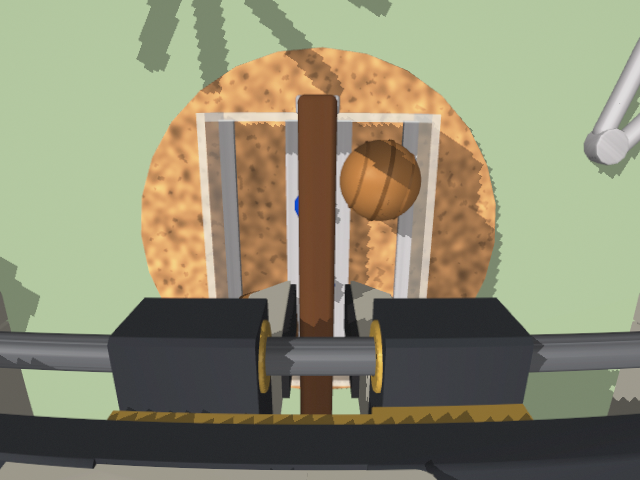

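The bar (columns 300-337 here) sits between the pads, less than 1 mm off centre. Closing.

Emit:
play_rows(
  commands=[
    {"offset": [0,-0.0007,0],"twist": 0},
    {"offset": [0,0,0],"twist": 0},
    {"offset": [0,0,0],"twist": 0},
    {"offset": [0,0,0],"twist": 0},
  ],
  jaw=255,
)

```text
time: 4.9
tool_pos: [567.0, 294.5, 274.6]
tcp_rot: [-3.141, 0.0, 0.471]
contact_force: [-0.9, 1.5, -0.8]
grip_width: 11.6
```

Emit:
play_rows(
  commands=[
    {"offset": [0,0,-0.002],"twist": 0},
    {"offset": [0,0,-0.005],"twist": 0},
    {"offset": [0,0,-0.008],"twist": 0},
    {"offset": [0,0,-0.01],"twist": 0},
    {"offset": [0,0,-0.012],"twist": 0},
  ],
)

```text
time: 5.4
tool_pos: [567.2, 294.3, 312.6]
tcp_rot: [3.141, 0.0, 0.471]
contact_force: [0.0, -0.6, -3.7]
grip_width: 11.8
```

Emit:
play_rows(
  commands=[
    {"offset": [0,0,-0.014],"twist": 0},
    {"offset": [0,0,-0.014],"twist": 0},
    {"offset": [0,0,-0.014],"twist": 0},
    {"offset": [0,0,-0.012],"twist": 0},
    {"offset": [0,0,-0.009],"twist": 0},
  ],
)

```text
time: 5.9
tool_pos: [567.1, 294.4, 376.4]
tcp_rot: [3.141, -0.002, 0.471]
contact_force: [-0.4, 0.9, -4.2]
grip_width: 11.9
```

Emit:
play_rows(
  commands=[
    {"offset": [0,0,-0.006],"twist": 0},
    {"offset": [0,0,-0.003],"twist": 0},
    {"offset": [0,0,-0.001],"twist": 0},
    {"offset": [0,0,0],"twist": 0},
  ],
)

```text
time: 6.3
tool_pos: [567.1, 294.4, 384.2]
tcp_rot: [-3.142, 0.001, 0.471]
contact_force: [-0.4, -0.9, -5.2]
grip_width: 11.9
```

Run:
```python
from h import *
o=status.get_obs(); print(o['time'],o['tool_pos'],o['tcp_rot'],o['grip_width'],o['contact_force'],o['moment'])
ims=[cv2.resize(viewer.capture(n)[:,:,::-1],(400,300)) if 0 else viewer.capture(n)[:,:,::-1] for n in('wrist','scene')]
cv2.imwrite("pics/lift.png",cv2.resize(np.hstack(ims),(800,300),interpolation=cv2.INTER_AREA))
cv2.imwrite("pics/lift_s.png",cv2.resize(ims[1][240:480,220:540],(800,600)))
```

```text
6.3 [567.10223009 294.35686595 384.23581699] [-3.14159015e+00  8.55264002e-04  4.70701734e-01] 11.916977526348036 [-0.43586139 -0.89145627 -5.21080021] [0.00384892 0.02704353 0.030097  ]
```

View pics/lift.png

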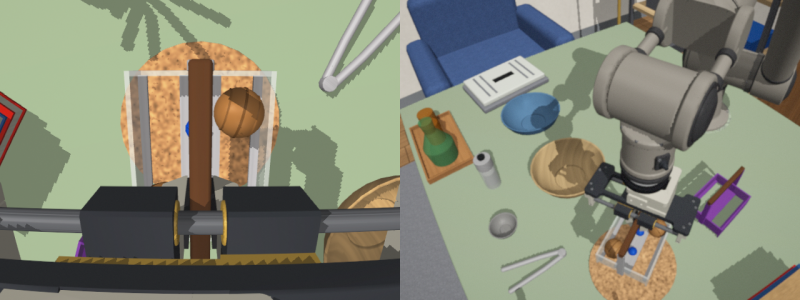

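View pics/lift_s.png

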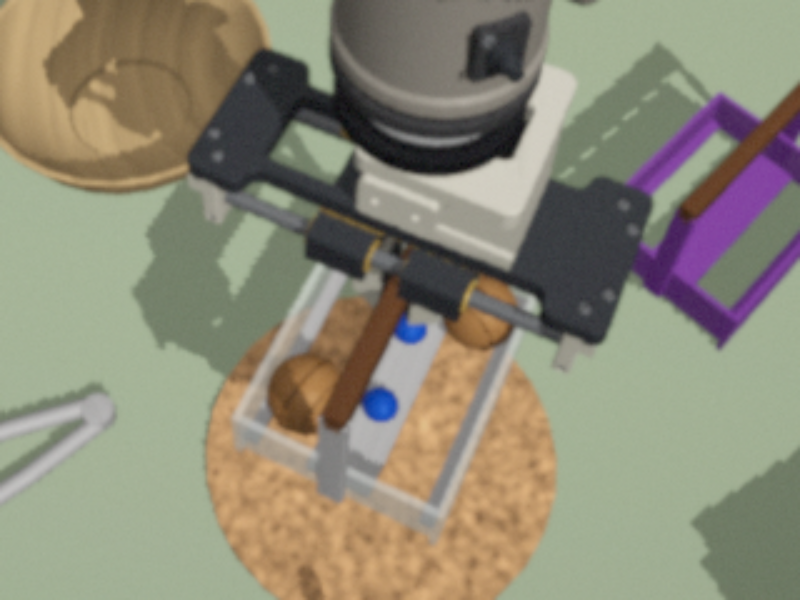

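Lifted cleanly with 5 N on the wrist; both pebbles are still on the strip and the walnuts are in place. Carrying smoothly to the bowl.

Emit:
play_rows(
  commands=[
    {"offset": [-0.0017,0.003,0],"twist": 0},
    {"offset": [-0.0034,0.006,0],"twist": 0},
    {"offset": [-0.0051,0.009,0],"twist": 0},
    {"offset": [-0.0068,0.012,0],"twist": 0},
    {"offset": [-0.0085,0.015,0],"twist": 0},
  ],
)

```text
time: 6.9
tool_pos: [564.7, 241.4, 384.7]
tcp_rot: [3.141, 0.0, 0.471]
contact_force: [-0.4, -1.4, -4.3]
grip_width: 11.7
```

Emit:
play_rows(
  commands=[
    {"offset": [-0.0102,0.018,0],"twist": 0},
    {"offset": [-0.0102,0.018,0],"twist": 0},
    {"offset": [-0.0102,0.018,0],"twist": 0},
    {"offset": [-0.0102,0.018,0],"twist": 0},
    {"offset": [-0.0102,0.018,0],"twist": 0},
  ],
)

```text
time: 7.4
tool_pos: [559.8, 137.2, 385.0]
tcp_rot: [3.141, -0.0, 0.47]
contact_force: [0.2, 0.6, -4.0]
grip_width: 11.9
```

Emit:
play_rows(
  commands=[
    {"offset": [-0.0102,0.018,0],"twist": 0},
    {"offset": [-0.0102,0.018,0],"twist": 0},
    {"offset": [-0.0102,0.018,0],"twist": 0},
    {"offset": [-0.0102,0.018,0],"twist": 0},
    {"offset": [-0.0102,0.018,0],"twist": 0},
  ],
)

```text
time: 7.9
tool_pos: [554.9, 33.9, 385.0]
tcp_rot: [3.141, -0.0, 0.47]
contact_force: [0.6, 0.8, -3.9]
grip_width: 11.6
```

Emit:
play_rows(
  commands=[
    {"offset": [-0.0085,0.015,0],"twist": 0},
    {"offset": [-0.0068,0.012,0],"twist": 0},
    {"offset": [-0.0051,0.009,0],"twist": 0},
    {"offset": [-0.0034,0.006,0],"twist": 0},
    {"offset": [-0.0023,0.004,0],"twist": 0},
  ],
)

```text
time: 8.4
tool_pos: [553.1, -17.3, 384.7]
tcp_rot: [3.142, -0.0, 0.47]
contact_force: [-1.3, -0.4, -3.5]
grip_width: 11.7
```

Emit:
play_rows(
  commands=[
    {"offset": [-0.002,0.004,0.002],"twist": 0},
    {"offset": [-0.0012,0.0025,0.005],"twist": 0},
    {"offset": [0,0,0.007],"twist": 0},
    {"offset": [0,0,0.007],"twist": 0},
    {"offset": [0,0,0.004],"twist": 0},
  ],
)

```text
time: 8.9
tool_pos: [553.1, -23.7, 358.5]
tcp_rot: [-3.141, 0.001, 0.471]
contact_force: [0.6, -0.2, -4.4]
grip_width: 11.7
```

```bash
cat > look.py <<'E'
from h import *
import sys
k=sys.argv[1]
o=status.get_obs(); print(o['time'],o['tool_pos'],o['tcp_rot'],o['grip_width'],o['contact_force'],o['moment'])
w,s,t=[viewer.capture(n)[:,:,::-1] for n in('wrist','scene','top')]
cv2.imwrite(f"pics/{k}_full.png",cv2.resize(np.hstack([w,s]),(800,300),interpolation=cv2.INTER_AREA))
cv2.imwrite(f"pics/{k}_s.png",s);cv2.imwrite(f"pics/{k}_w.png",w);cv2.imwrite(f"pics/{k}_t.png",t)
E
python3 look.py over
```

```text
8.9 [553.07292442 -23.700561   358.47793803] [-3.14054846e+00  1.33161226e-03  4.71122840e-01] 11.712860726626928 [ 0.59235138 -0.18474423 -4.35359893] [0.01555322 0.01089922 0.0338892 ]
```

View pics/over_w.png

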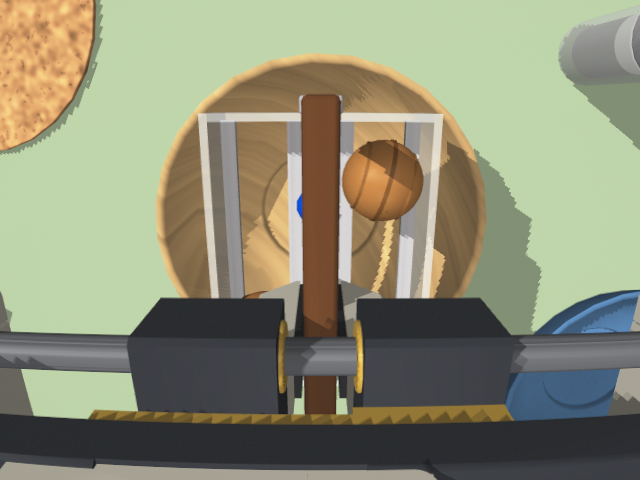

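View pics/over_s.png

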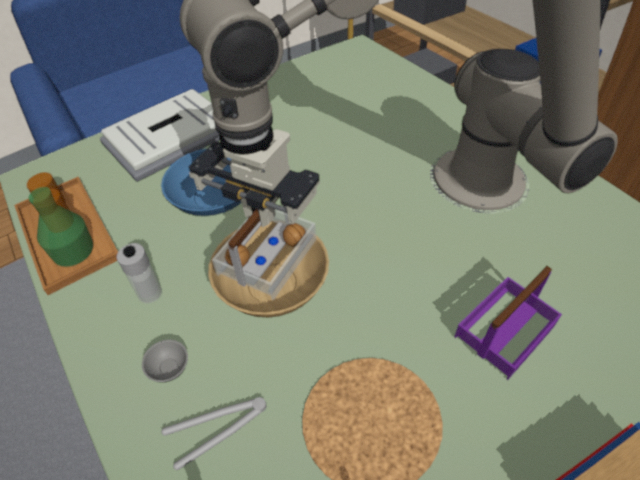

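The sieve is centred over the bamboo bowl, 19 mm above the rim, with the blue pebbles at scene (273,241) and (261,261) on the strip. I'll lower it 6 mm and shake.

Emit:
play_rows(
  commands=[
    {"offset": [0,0,0.003],"twist": 0},
    {"offset": [0,0,0.003],"twist": 0},
    {"offset": [0,0,0],"twist": 0},
  ],
)

```text
time: 9.35
tool_pos: [553.1, -24.0, 353.3]
tcp_rot: [-3.141, 0.001, 0.471]
contact_force: [-0.3, 0.7, -4.8]
grip_width: 12.3
```

Emit:
play_rows(
  commands=[
    {"offset": [0,0.02,0],"twist": 0},
    {"offset": [0,-0.02,0],"twist": 0},
    {"offset": [0,-0.02,0],"twist": 0},
    {"offset": [0,0.02,0],"twist": 0},
    {"offset": [0,0,0],"twist": 0},
  ],
)

```text
time: 9.85
tool_pos: [553.6, -24.4, 354.1]
tcp_rot: [3.14, -0.001, 0.471]
contact_force: [0.2, -0.7, -3.6]
grip_width: 11.5
```

```bash
python3 look.py sh1
```

```text
9.85 [553.64143701 -24.42091686 354.05693955] [ 3.13981378e+00 -7.99504139e-04  4.71180081e-01] 11.521541482234943 [ 0.18004598 -0.68381506 -3.57335819] [-0.24553326 -0.0876294   0.0125492 ]
```

View pics/sh1_s.png

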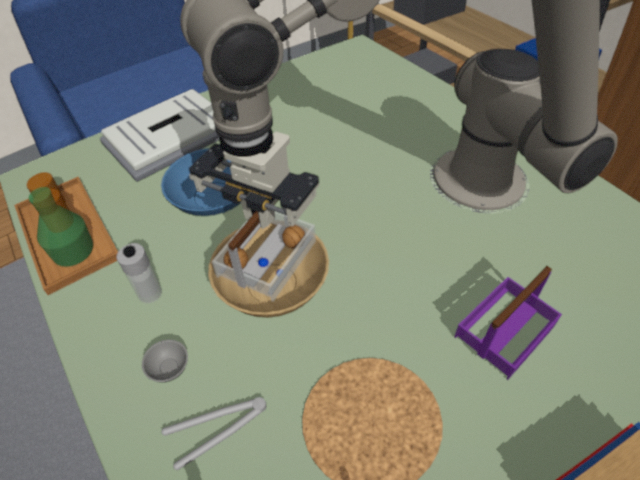

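One pebble has left the strip; the other is at (263,262). Shaking again.

Emit:
play_rows(
  commands=[
    {"offset": [0,0.02,0],"twist": 0},
    {"offset": [0,-0.02,0],"twist": 0},
    {"offset": [0,-0.02,0],"twist": 0},
    {"offset": [0,0.02,0],"twist": 0},
    {"offset": [0,0,0],"twist": 0},
  ],
)

```text
time: 10.5
tool_pos: [553.6, -24.3, 354.0]
tcp_rot: [3.14, -0.001, 0.471]
contact_force: [0.4, -1.3, -3.6]
grip_width: 11.8
```

```bash
python3 look.py sh2
python3 - <<'E'
import cv2,numpy as np
s=cv2.imread('pics/sh2_s.png')[190:330,190:350];w=cv2.imread('pics/sh2_w.png')
cv2.imwrite('pics/sh2_c.png',np.hstack([cv2.resize(s,(400,350)),cv2.resize(w,(400,350))]))
E
```

```text
10.5 [553.57622599 -24.29195279 353.99232589] [ 3.13998340e+00 -6.83031918e-04  4.71285356e-01] 11.775436730359077 [ 0.39253457 -1.3443063  -3.62614188] [-0.24276281 -0.09939096  0.0405988 ]
```

View pics/sh2_c.png

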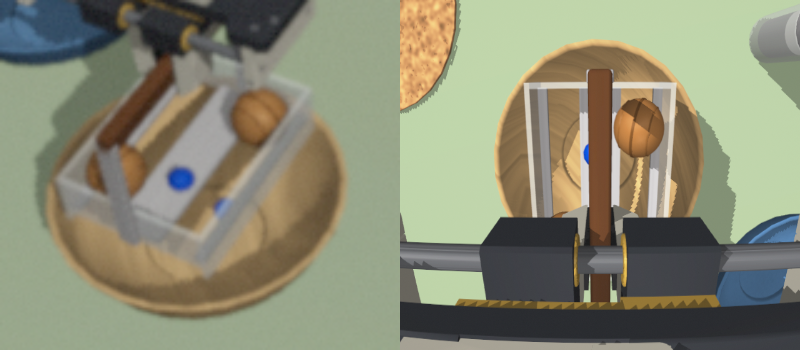

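One pebble now shows in the bowl, under the sieve at crop (220,205); the other is still on the strip at (180,178). I'll shake a bit wider and for longer.

Emit:
play_rows(
  commands=[
    {"offset": [0,0.025,0],"twist": 0},
    {"offset": [0,-0.025,0],"twist": 0},
    {"offset": [0,-0.025,0],"twist": 0},
    {"offset": [0,0.025,0],"twist": 0},
    {"offset": [0,0.025,0],"twist": 0},
  ],
)

```text
time: 11.15
tool_pos: [564.4, -45.2, 354.0]
tcp_rot: [-3.141, -0.0, 0.474]
contact_force: [1.3, 0.2, -3.2]
grip_width: 11.5
```

Emit:
play_rows(
  commands=[
    {"offset": [0,-0.025,0],"twist": 0},
    {"offset": [0,0,0],"twist": 0},
    {"offset": [0,0,0],"twist": 0},
    {"offset": [0,0,0],"twist": 0},
    {"offset": [0,0,0],"twist": 0},
  ],
)

```text
time: 11.65
tool_pos: [553.3, -24.2, 353.8]
tcp_rot: [3.141, -0.0, 0.471]
contact_force: [-0.2, -0.3, -3.9]
grip_width: 11.5
```

```bash
cat > crop.py <<'E'
import cv2,numpy as np,sys
k=sys.argv[1]
s=cv2.imread(f'pics/{k}_s.png')[190:330,190:350];w=cv2.imread(f'pics/{k}_w.png')
cv2.imwrite(f'pics/{k}_c.png',np.hstack([cv2.resize(s,(400,350)),cv2.resize(w,(400,350))]))
E
python3 look.py sh3; python3 crop.py sh3
```

```text
11.65 [553.33195717 -24.16837948 353.76869189] [ 3.14125695e+00 -1.05113196e-04  4.70673565e-01] 11.49180918786267 [-0.22945745 -0.2687672  -3.94319859] [-0.00223679 -0.01931444  0.00973682]
```

View pics/sh3_c.png

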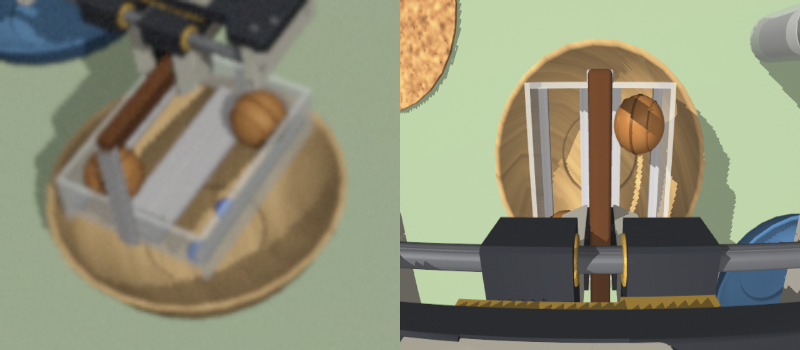

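Both pebbles appear below the sieve, at (220,205) and (195,250), and both walnuts are still in it. Raising to confirm before I leave.

Emit:
play_rows(
  commands=[
    {"offset": [0,0,-0.003],"twist": 0},
    {"offset": [0,0,-0.008],"twist": 0},
    {"offset": [0,0,-0.01],"twist": 0},
    {"offset": [0,0,-0.007],"twist": 0},
    {"offset": [0,0,-0.003],"twist": 0},
  ],
)

```text
time: 12.3
tool_pos: [553.4, -24.1, 386.2]
tcp_rot: [3.14, -0.002, 0.471]
contact_force: [0.3, 0.2, -3.9]
grip_width: 11.8
```

Emit:
play_rows(
  commands=[
    {"offset": [0.0017,-0.003,0],"twist": 0},
    {"offset": [0.0034,-0.006,0],"twist": 0},
    {"offset": [0.0051,-0.009,0],"twist": 0},
    {"offset": [0.0068,-0.012,0],"twist": 0},
    {"offset": [0.0085,-0.015,0],"twist": 0},
  ],
)

```text
time: 12.8
tool_pos: [555.5, 28.8, 384.4]
tcp_rot: [-3.141, 0.0, 0.471]
contact_force: [-0.0, -0.1, -4.2]
grip_width: 12.1
```

Emit:
play_rows(
  commands=[
    {"offset": [0.0102,-0.018,0],"twist": 0},
    {"offset": [0.0102,-0.018,0],"twist": 0},
    {"offset": [0.0102,-0.018,0],"twist": 0},
    {"offset": [0.0102,-0.018,0],"twist": 0},
    {"offset": [0.0102,-0.018,0],"twist": 0},
  ],
)

```text
time: 13.3
tool_pos: [559.9, 133.0, 384.4]
tcp_rot: [-3.141, 0.0, 0.472]
contact_force: [0.1, 0.2, -3.2]
grip_width: 11.3
```

```bash
python3 look.py bk; python3 crop.py bk
```

```text
13.3 [559.89594591 133.04989978 384.3959035 ] [-3.14118007e+00  4.86475233e-04  4.71515003e-01] 11.334210573744295 [ 0.12442437  0.22882945 -3.23568062] [-0.03252826  0.00275482 -0.02737589]
```

View pics/bk_c.png

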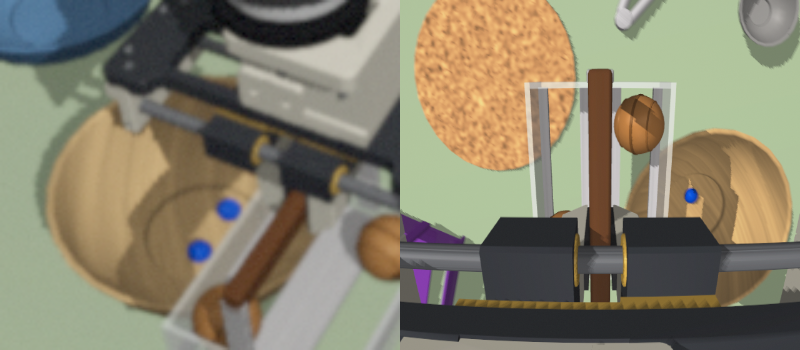

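Both pebbles lie in the bamboo bowl at crop (229,210) and (199,251). Continuing to the mat.

Emit:
play_rows(
  commands=[
    {"offset": [0.0028,-0.005,0],"twist": 0},
    {"offset": [0.0051,-0.009,0],"twist": 0},
    {"offset": [0.0074,-0.013,0],"twist": 0},
    {"offset": [0.0097,-0.017,0],"twist": 0},
    {"offset": [0.0102,-0.018,0],"twist": 0},
  ],
)

```text
time: 13.95
tool_pos: [563.5, 203.4, 384.7]
tcp_rot: [-3.141, -0.0, 0.47]
contact_force: [0.6, -0.2, -4.3]
grip_width: 11.6
```

Emit:
play_rows(
  commands=[
    {"offset": [0.0102,-0.018,0],"twist": 0},
    {"offset": [0.0091,-0.016,0],"twist": 0},
    {"offset": [0.0074,-0.013,0],"twist": 0},
    {"offset": [0.0057,-0.01,0],"twist": 0},
    {"offset": [0.0045,-0.008,0],"twist": 0},
  ],
)

```text
time: 14.45
tool_pos: [566.9, 277.8, 384.5]
tcp_rot: [3.141, 0.0, 0.471]
contact_force: [-1.0, 0.1, -3.6]
grip_width: 11.8
```

Emit:
play_rows(
  commands=[
    {"offset": [0.0034,-0.006,0],"twist": 0},
    {"offset": [0.0023,-0.004,0],"twist": 0},
    {"offset": [0,0,0],"twist": 0},
    {"offset": [0,0,0],"twist": 0},
    {"offset": [0,0,0],"twist": 0},
  ],
)

```text
time: 14.95
tool_pos: [567.5, 287.9, 384.7]
tcp_rot: [3.141, 0.0, 0.47]
contact_force: [0.3, -0.5, -4.8]
grip_width: 12.0
```

Run:
```python
from h import *
o=status.get_obs();print(o['time'],o['tool_pos'],o['tcp_rot'])
p=o['tool_pos'][:2];a=o['tcp_rot'][2]
d=np.array([567.5,294.4])-p; print(d[0]*np.cos(a)+d[1]*np.sin(a), d[0]*np.sin(a)-d[1]*np.cos(a))
```

```text
14.95 [567.49794916 287.85730974 384.74910695] [3.14129149e+00 9.65217858e-05 4.70104088e-01]
2.9655302111233985 -5.832017710867807
```

Emit:
play_rows(
  commands=[
    {"offset": [0.001,-0.002,0.004],"twist": 0},
    {"offset": [0.001,-0.002,0.008],"twist": 0},
    {"offset": [0.001,-0.0018,0.012],"twist": 0},
    {"offset": [0,0,0.015],"twist": 0},
    {"offset": [0,0,0.015],"twist": 0},
  ],
)

```text
time: 15.45
tool_pos: [567.2, 295.0, 329.0]
tcp_rot: [-3.142, 0.001, 0.471]
contact_force: [-0.9, 0.7, -3.8]
grip_width: 11.9
```

Emit:
play_rows(
  commands=[
    {"offset": [0,0,0.015],"twist": 0},
    {"offset": [0,0,0.012],"twist": 0},
    {"offset": [0,0,0.009],"twist": 0},
    {"offset": [0,0,0.006],"twist": 0},
    {"offset": [0,0,0.004],"twist": 0},
  ],
)

```text
time: 15.95
tool_pos: [567.5, 294.9, 284.2]
tcp_rot: [3.142, 0.0, 0.471]
contact_force: [0.5, 0.6, -4.2]
grip_width: 11.3
```

Emit:
play_rows(
  commands=[
    {"offset": [0,0,0.002],"twist": 0},
    {"offset": [0,0,0.001],"twist": 0},
    {"offset": [0,0,0],"twist": 0},
    {"offset": [0,0,0],"twist": 0},
  ],
)

```text
time: 16.35
tool_pos: [567.5, 294.9, 282.1]
tcp_rot: [3.141, -0.001, 0.471]
contact_force: [-0.4, -0.2, -4.1]
grip_width: 11.7
```

Run:
```python
from h import *
o=status.get_obs();print(o['time'],o['tool_pos'],o['tcp_rot'],o['contact_force'])
p=o['tool_pos'][:2];a=o['tcp_rot'][2]
d=np.array([567.5,294.4])-p; print(d[0]*np.cos(a)+d[1]*np.sin(a), d[0]*np.sin(a)-d[1]*np.cos(a))
cv2.imwrite('pics/dn_w.png',viewer.capture('wrist')[:,:,::-1])
```

```text
16.35 [567.54936832 294.88477209 282.13988909] [ 3.14139719e+00 -8.08352102e-04  4.70680558e-01] [-0.43010248 -0.18793857 -4.06782053]
-0.2638407251030992 0.40966972050710104
```

View pics/dn_w.png

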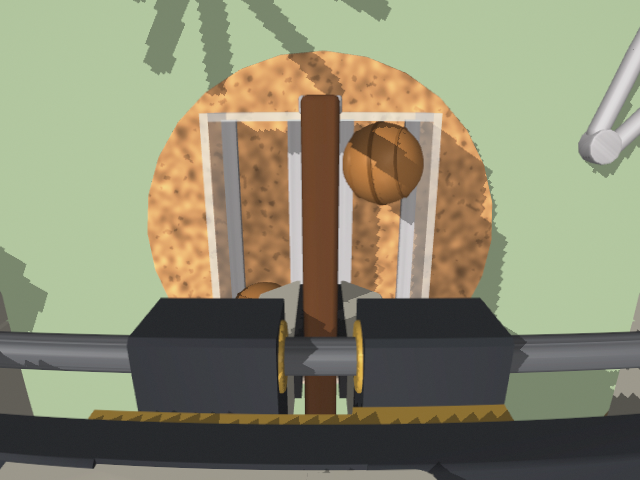

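The sieve is centred over the mat, about 7.5 mm up, with both walnuts in view. Lowering slowly.

Emit:
play_rows(
  commands=[
    {"offset": [0,0,0.002],"twist": 0},
    {"offset": [0,0,0.002],"twist": 0},
    {"offset": [0,0,0.0015],"twist": 0},
    {"offset": [0,0,0.001],"twist": 0},
    {"offset": [0,0,0],"twist": 0},
  ],
)

```text
time: 16.9
tool_pos: [567.4, 294.8, 276.3]
tcp_rot: [3.141, -0.001, 0.471]
contact_force: [-3.0, -1.2, 4.4]
grip_width: 11.6
```

Emit:
play_rows(
  commands=[
    {"offset": [0,0,0.0007],"twist": 0},
    {"offset": [0,0,0],"twist": 0},
    {"offset": [0,0,0],"twist": 0},
  ],
)

```text
time: 17.2
tool_pos: [567.3, 294.8, 276.2]
tcp_rot: [3.141, -0.001, 0.471]
contact_force: [-5.8, -2.6, 8.7]
grip_width: 11.8
```

```bash
python3 look.py ct
python3 - <<'E'
import cv2
s=cv2.imread('pics/ct_s.png')
cv2.imwrite('pics/ct_z.png',cv2.resize(s[290:480,280:460],None,fx=3.1,fy=3.1,interpolation=cv2.INTER_CUBIC))
E
```

```text
17.2 [567.34290625 294.80071523 276.23923419] [ 3.14126202e+00 -1.06245434e-03  4.70761150e-01] 11.838540214351179 [-5.7853173  -2.59200867  8.7484131 ] [-0.32118512  0.88055662 -0.01242583]
```

View pics/ct_z.png

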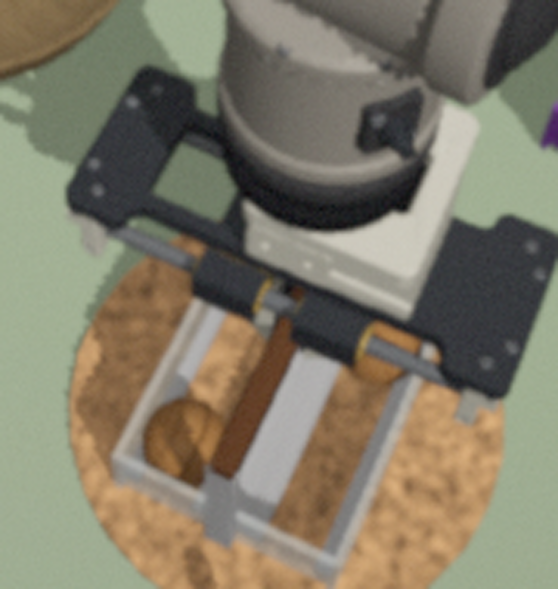

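It's standing in the middle of the mat and touching down with about 13 N. Opening slightly to release, then fully.

Emit:
play_rows(
  commands=[
    {"offset": [0,0,0],"twist": 0},
    {"offset": [0,0,0],"twist": 0},
    {"offset": [0,0,0],"twist": 0},
  ],
  jaw=205,
)

```text
time: 17.65
tool_pos: [567.6, 294.9, 274.4]
tcp_rot: [3.141, -0.0, 0.471]
contact_force: [-0.1, 0.0, 0.6]
grip_width: 17.9
```

Emit:
play_rows(
  commands=[
    {"offset": [0,0,0],"twist": 0},
    {"offset": [0,0,0],"twist": 0},
    {"offset": [0,0,0],"twist": 0},
    {"offset": [0,0,0],"twist": 0},
    {"offset": [0,0,0],"twist": 0},
  ],
  jaw=100,
)

```text
time: 18.15
tool_pos: [567.4, 294.9, 274.4]
tcp_rot: [3.142, 0.0, 0.471]
contact_force: [-1.0, 0.1, -0.6]
grip_width: 52.9
```

Emit:
play_rows(
  commands=[
    {"offset": [0,0,-0.01],"twist": 0},
    {"offset": [0,0,-0.02],"twist": 0},
    {"offset": [0,0,-0.03],"twist": 0},
    {"offset": [0,0,-0.03],"twist": 0},
    {"offset": [0,0,-0.03],"twist": 0},
  ],
)

```text
time: 18.65
tool_pos: [567.3, 294.8, 396.6]
tcp_rot: [3.141, -0.001, 0.471]
contact_force: [1.0, -0.6, -0.3]
grip_width: 55.8
```

Emit:
play_rows(
  commands=[
    {"offset": [-0.03,0,-0.03],"twist": 0},
    {"offset": [-0.04,0,-0.01],"twist": 0},
    {"offset": [-0.04,0,0],"twist": 0},
    {"offset": [-0.02,0,0],"twist": 0},
    {"offset": [0,0,0],"twist": 0},
  ],
)

```text
time: 19.15
tool_pos: [449.6, 235.2, 436.2]
tcp_rot: [3.141, -0.001, 0.471]
contact_force: [-0.5, 0.0, 0.6]
grip_width: 55.6
```

```bash
python3 look.py fin
```

```text
19.15 [449.57755858 235.15385367 436.16037805] [ 3.14129572e+00 -1.28504111e-03  4.70655340e-01] 55.55440195780388 [-0.54925059  0.00249111  0.56791755] [ 0.0235335 -0.0433532  0.0474252]
```

View pics/fin_s.png

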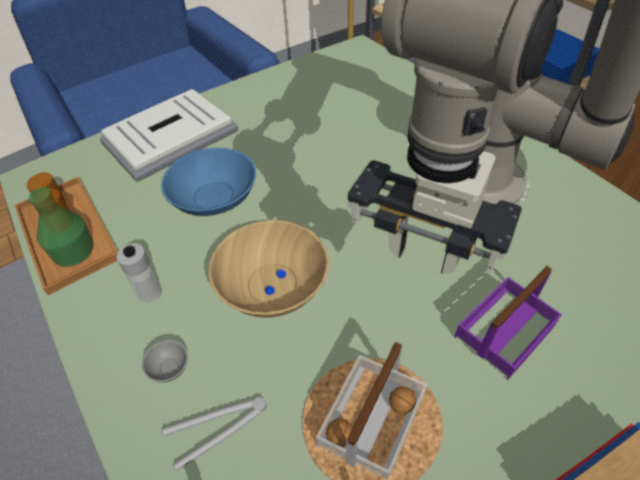

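View pics/fin_w.png

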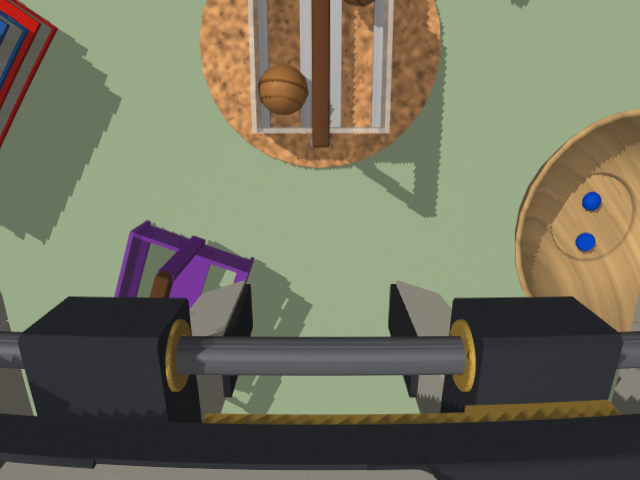

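View pics/fin_t.png

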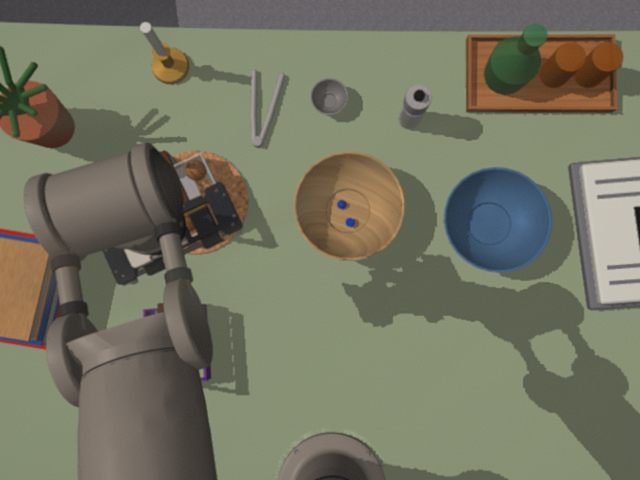

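The scene view shows the sieve standing on the mat in its original place (bar (398,348)-(352,460)), with walnuts at (403,400) and (341,431). Both pebbles are in the bamboo bowl at (281,274) and (269,290), and the gripper is clear.

```bash
python3 -c "
from plant import ticket; print(ticket.close_job())"
```

```text
the job is handed in; nothing more can be done
None
```

The job is done and handed in at about 19 s. Both pebbles are in the bamboo bowl, and the sieve is back upright in the middle of its cork mat with both walnuts in it.

I lifted the sieve by its bar, carried it smoothly and held it level about 13 mm above the bowl rim. It took three short bursts of shaking across the handle: the first dropped one pebble, the second dropped none, and the third, slightly wider, dropped the other.

**Last checks:** Final pictures from the scene and wrist cameras show the sieve at its original spot. The gripper is clear of everything.

**Oddity:** At set-down the sieve touched about 1.5 mm higher than expected, with about 9 N upward on the wrist and a small sideways force. It had probably tilted slightly in the grip, and it settled upright once released.

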